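# Jam jar out of the hinged food container

### The arm

A 6-joint arm with a two-finger parallel gripper is mounted at the origin on the work surface. World frame = base frame: x ahead of the robot, y to its left, z up, the work surface at z = 0. Lengths are in m, angles in degrees, forces in N, time in s.
With the tool pointing down it reaches from about 0.35 to 0.975 m from the base axis. Payload 4.9 kg.
Tool frame: the origin (TCP) lies at the centre of the arm's flange, where the gripper is bolted on; the fingertips stand 173 mm ahead of it and the grasp point (between the pads) lies 155 mm ahead of it; y points along the fingers, z is the direction in which the jaws open and shut, and the axes are right-handed (so a half turn about y gives the same grasp; the last joint's range is limited). The gripper opens to 85 mm and grips with 20 to 120 N. Pads are 22 mm wide; open, the fingers measure 114 mm over their backs; the gripper's body (76 mm by 85 mm) begins 54 mm behind the grasp point. The pads swing forward as they close: fully open they stand 13 mm farther back than shut.
Start: joints at [66.177, 3.019, 92.412, -0, 84.569, -6.818], TCP at [0.183, 0.598, 0.405] pointing down, gripper open.
Joint ranges: [-172.51, 172.51], [-57.92, 126.97], [3.15, 148.05], [-58.71, 238.71], [5.1, 150.11], [-179.66, 179.66]. Speed limits (degrees/s): [147.25, 147.25, 180, 180, 180, 180].

### API

Orientations are given as a 3x3 rotation matrix whose columns are the frame's x, y, z axes.
In Python, from workcell import read_state, get_image, hand_in gives the robot as it stands.
- The arm moves only by the shell command python3 -m crank 'ROWS' [FORCE]. ROWS is JSON, a list of rows, each a list of 7 numbers: the shift along the world's x, y, z in mm, then the turn, a rotation vector about the world's x, y, z in degrees, then the opening, from 0 (shut) to 1 (fully open). A call has 1 to 20 rows; each row shifts and turns the commanded pose from where the row before left it; what a row does not reach is not made up. A row lasts 1/8 s, in which the tool goes at most 62.5 mm and 10.7 degrees, less where a joint would pass 70% of its speed; a pose out of reach is approached as far as the arm can. A call is refused whole if a number of a shift passes 62.5 or a number of a turn 10.7, either way. A call with a gripper value outside its range is refused whole. The fingers move at their own pace and stop on an object; FORCE is the grip in N (left out, the last holds). Time passes only in rows, so rows that do not move let the fingers close. It gives the time, the measured TCP pose, the force and the opening at its end, in the units of the state.
- read_state(): the state, without advancing time (a new reading comes with each control period).
- get_image(name): name is "side" or "top"; returns a dict with "img" (480x640x3 uint8, red, green, blue), "fx", "fy", "cx", "cy" (pixels), "eye" and "orientation" of the camera in the world. Camera axes: x right, y down, z forward; pixel columns grow to the right and rows downward; lengths in m; the calibration is good to about 2 mm. A picture is of the moment at which its call begins. There is no depth.
- hand_in(): hands the job in, once; it reports no verdict.
The state is a dict: "time_s": time; "joint_pos": joint angles; "qd": joint speeds; "tau": joint torques, N m; "position": TCP position; "orientation": TCP orientation; "ft_force": force on the tool from outside, world axes, zero at the start; "moment": the same for the moment, N m; "grip_width": opening from 0.0 (shut) to 1.0 (fully open).
Only numpy, scipy, OpenCV 4.12 (cv2) and the standard library are available. Lean on these libraries where they do the work, as an engineer would, in place of code of your own. Each camera call takes 0.05 s, during which the arm holds its last target. There are 200 camera calls.

### The job

Breakfast is being laid: swing the hinged lid of the glass food container up and over, until it stays open by itself, and let go of it. Then lift out the round jam jar and set it down gently, upright, in the middle of the smaller of the two plates. The square tin stays standing in the container, and the lid stays open.

Things in the scene. Friction and masses are not known exactly. Their poses are not given: they have to be found in the camera images.
- container: Fixed clear glass box, 150 (x) by 260 (y) by 80 mm high, walls and floor 6 mm. Origin: centre of underside, z up; its -x long side faces the robot, yaw within 0.25 rad. Clear lid with white rim, 92 mm up when closed, hinged along the +x top edge (x 75, z 80 mm). Grey handle on the lid near its free edge: a round 10 mm bar along y, 80 mm free length, about 30 mm gap beneath; centre (-50, 0, 127) mm when closed.
- lid (a joint): Lid angle, rad: 0 closed, stop at 1.9 (tipped back, away from the robot). 0.25 kg, swings freely: below about 1.5 it falls shut, beyond it falls open. Open means beyond 1.6; the open lid reaches 230 mm above the table. Bar centre in the container's frame at angle q: x = 75 - 125 cos q + 47 sin q, z = 80 + 125 sin q + 47 cos q mm. Pinched from above (fingers closing along x) the bar turns between the fingers; the hand can stay upright.
- jar: Small round jam jar, steel cap, paper label: 44 mm diameter, 60 mm high, about 0.13 kg, upright on the container's floor, some 55 mm from its centre along the container's y, either side. Origin: centre of underside, z up. Over 40 mm free to the end wall, 50 mm to the tin: grasp from above, fingers closing along the container's y and opened to no more than about 75 mm.
- tin: Square aluminium tin, 42 by 42 by 56 mm high, standing in the other half of the container, where it stays. Origin: centre of underside, z up.
- small_plate: The smaller of two round white melamine plates: 150 mm across, 12 mm high (the other 200 mm), loose on the table left of the container, either the nearer or the farther one. Origin: centre of underside, z up. Its flat middle, where the jar is to stand, is 5 mm above that and 90 mm across.
Not all that is in view belongs to the job. What is shaped like the small_plate but yellow is not meant.

How it is judged (in metres and radians):
On the way, in this order (a step that is already met when the one before it is completed fails the run):
1. the lid stands open past its balance point by itself, let go (value of joint lid above 1.6 rad and contact force between the fingers and container below 0.3 N), for 0.3 s.
2. the jar is lifted clear of the container (z of jar in the frame of container above 0.085 m), for 0.1 s.
At the end, for the whole second after the job is handed in: The lid stands open beyond 1.6 rad; the jar stands upright (within 10 degrees), at rest and released on the small plate, its centre within 20 mm of the plate's centre; the square tin still stands upright (within 10 degrees) on the floor of the container (value of joint lid above 1.6 rad and horizontal distance between jar and small_plate below 0.02 m and z of jar in the frame of small_plate below 0.016 m and angle between each of jar, tin's own z axis and vertical below 0.17 rad and linear speed of jar below 0.02 m/s and contact force between jar and small_plate above 0.2 N and z of tin in the frame of container below 0.015 m and horizontal distance between tin and container below 0.14 m); the robot touches nothing.
It fails at once if the jar is dropped or thrown (moves faster than 0.6 m/s, a fall of about 2 cm, while no finger touches it) (linear speed of jar above 0.6 m/s and contact force between the fingers and jar below 0.05 N).
It also fails if it takes over 64 s, if anything falls off the work surface, if the arm or the gripper's body presses on something with over 40 N, if the wrist force passes 120 N, or if a joint passes its speed limit or range.

## Working session

There is one attempt and no reset: what is moved stays moved. The work goes in short steps, Python scripts to look and compute and a shell command to move; the robot and the scene stay as the last step left them, time stands still between calls to the robot, and variables do not carry over. Pictures are saved under pics/ and viewed, about 8 in all and at most 12, crops included, and the job is handed in when it is done.

```bash
mkdir -p pics; cat > h.py <<'E'
import numpy as np,cv2
from workcell import read_state,get_image,hand_in
def cam(n):
    d=get_image(n);return d
def ray(d,u,v):
    r=np.array(d["orientation"])@np.array([(u-d["cx"])/d["fx"],(v-d["cy"])/d["fy"],1.]);return np.array(d["eye"]),r/np.linalg.norm(r)
def onz(d,u,v,z):
    e,r=ray(d,u,v);return e+r*(z-e[2])/r[2]
def proj(d,p):
    c=np.array(d["orientation"]).T@(np.array(p)-np.array(d["eye"]));return np.array([d["fx"]*c[0]/c[2]+d["cx"],d["fy"]*c[1]/c[2]+d["cy"]])
def save(d,f,box=None,s=1):
    im=d["img"][:,:,::-1]
    if box: im=im[box[1]:box[3],box[0]:box[2]]
    cv2.imwrite("pics/"+f,cv2.resize(im,None,fx=s,fy=s,interpolation=cv2.INTER_CUBIC))
E
python3 - <<'E'
from h import *
import pickle
for n in("top","side"):
    d=cam(n);save(d,n+"0.png");pickle.dump(d,open(n+"0.pkl","wb"));print(n,d["fx"],d["cx"],d["cy"],d["eye"],np.round(d["orientation"],3).tolist())
print(read_state())
E
```

```text
top 608.6223298003805 314.69913934528915 230.14028005619136 [0.32427553 0.12423002 1.52252335] [[-0.014, -0.993, 0.121], [-1.0, 0.013, -0.004], [0.003, -0.121, -0.993]]
side 495.27501378452274 328.0597594001948 243.67299441945298 [ 0.43711145 -0.81440708  0.90686934] [[0.998, -0.036, 0.057], [-0.066, -0.654, 0.754], [0.01, -0.756, -0.655]]
{'time_s': 0.1, 'joint_pos': array([ 6.61773456e+01,  3.05340070e+00,  9.24843183e+01,  1.05424004e-03,
        8.45700507e+01, -6.81947575e+00]), 'qd': array([ 0.00762819, -0.09990855, -0.32059652, -0.05324768,  0.01373254,
        0.01430959]), 'tau': array([-9.16715271e-05, -3.94903672e+01, -3.71362853e+01, -1.25310066e-04,
        3.90861591e-03, -6.75227767e-06]), 'position': array([0.18267641, 0.59745017, 0.40358551]), 'orientation': array([[ 9.56287926e-01, -7.76480077e-04,  2.92425716e-01],
       [-2.92426647e-01, -1.71328190e-03,  9.56286422e-01],
       [-2.41529669e-04, -9.99998231e-01, -1.86545426e-03]]), 'ft_force': array([ 0.45876337, -0.05816782,  0.59495994]), 'moment': array([-0.03165898,  0.00270658,  0.01622897]), 'grip_width': 0.997971369316128}
```

View pics/top0.png

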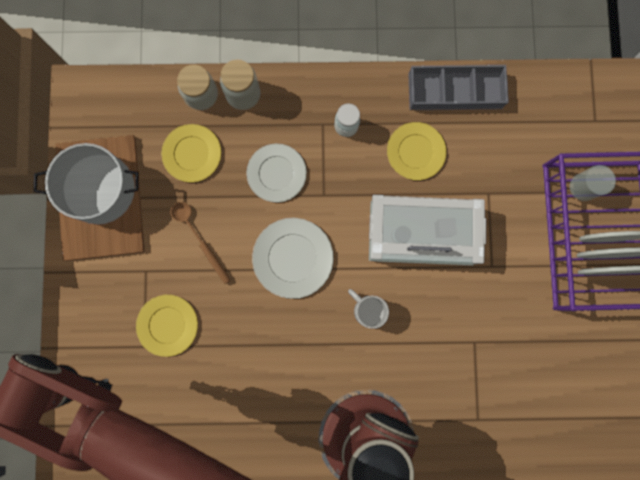

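View pics/side0.png

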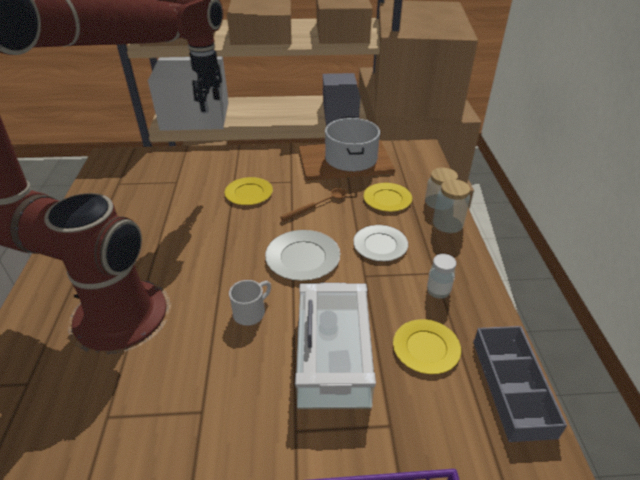

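The top view shows two white plates: the far one at px (277,173), about 60 px across, and the near one at (293,258), about 81 px across. The far one is the smaller plate. The yellow plates at (192,153), (416,151) and (167,325) aren't meant. The container is at (428,230), with the handle at (433,250), the round jar at (403,234) and the square tin at (446,228).

```bash
python3 - <<'E'
from h import *
import pickle
t=pickle.load(open("top0.pkl","rb"));s=pickle.load(open("side0.pkl","rb"))
hsv=cv2.cvtColor(t["img"],cv2.COLOR_RGB2HSV)
m=((hsv[...,1]<45)&(hsv[...,2]>120)).astype(np.uint8)
m[:,:240]=0;m[:130]=0;m[310:]=0;m[:,500:]=0
m[130:140,330:365]=0
for c in cv2.findContours(m,cv2.RETR_EXTERNAL,cv2.CHAIN_APPROX_NONE)[0]:
    if cv2.contourArea(c)<300: continue
    x,y,w,h=cv2.boundingRect(c)
    if x<330:
        e=cv2.fitEllipse(cv2.convexHull(c));P=onz(t,*e[0],.012)
        print("plate",e,P,"diam",np.array(e[1])/t["fx"]*np.linalg.norm(P-t["eye"]))
    else: print("box",cv2.minAreaRect(c),cv2.boxPoints(cv2.minAreaRect(c)).tolist())
dk=((hsv[...,2]<110)&(hsv[...,1]<80)).astype(np.uint8);k=np.zeros_like(dk);k[240:260,395:470]=1
c=max(cv2.findContours(dk*k,0,1)[0],key=cv2.contourArea);print("bar",cv2.minAreaRect(c),cv2.boundingRect(c))
save(t,"crop_t.png",(240,130,500,280),3)
save(s,"crop_s.png",(280,270,400,420),4)
E
```

```text
plate ((292.4728698730469, 257.71551513671875), (80.16405487060547, 80.58638763427734), 81.53176879882812) [0.44000032 0.1739097  0.012     ] diam [0.1996473  0.20069911]
box ((427.2720947265625, 229.15560913085938), (116.2968978881836, 65.38916015625), 1.8676787614822388) [[368.0889892578125, 259.93768310546875], [370.2200927734375, 194.583251953125], [486.4552001953125, 198.37353515625], [484.3240966796875, 263.72796630859375]]
plate ((275.9747009277344, 172.4767303466797), (58.06410598754883, 59.27143859863281), 82.16958618164062) [0.6565297 0.2136237 0.012    ] diam [0.14779895 0.15087215]
bar ((429.4896240234375, 249.75958251953125), (43.08555221557617, 5.075941562652588), 2.2906100749969482) (408, 247, 44, 7)
```

View pics/crop_t.png

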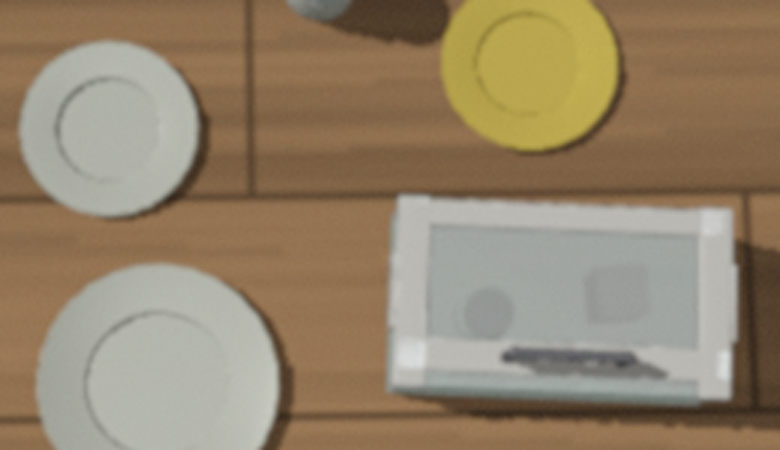

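View pics/crop_s.png

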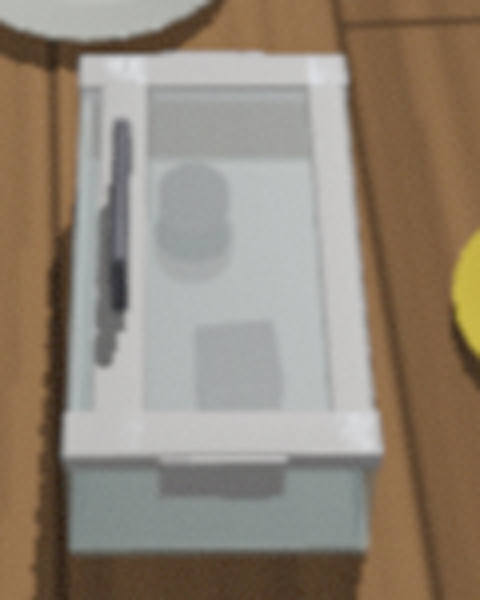

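The crop confirms that the small plate at px (276,172) is white and 150 mm across. In the crop, the bar runs from (503,355) to (635,358), the jar cap is at (488,313) and the tin top at (617,293). The jar is therefore on the left (+y) side.

```bash
python3 - <<'E'
from h import *
import pickle
t=pickle.load(open("top0.pkl","rb"));s=pickle.load(open("side0.pkl","rb"))
ct=lambda u,v:(240+u/3,130+v/3); cs=lambda u,v:(280+u/4,270+v/4)
def tri(a,b):
    e1,r1=ray(t,*a);e2,r2=ray(s,*b);k=np.linalg.lstsq(np.c_[r1,-r2],e2-e1,rcond=None)[0]
    p,q=e1+k[0]*r1,e2+k[1]*r2;return (p+q)/2,np.linalg.norm(p-q)
print("bar L",tri(ct(505,355),cs(122,122)),"R",tri(ct(634,358),cs(120,306)))
L=onz(t,*ct(505,355),.127);R=onz(t,*ct(634,358),.127);print("bar top z127",L,R,(L+R)/2)
L2=onz(s,*cs(122,122),.127);R2=onz(s,*cs(120,306),.127);print("bar side z127",L2,R2,(L2+R2)/2)
C=[onz(t,*ct(*p),.092) for p in((397,195),(733,208),(730,398),(393,385))]
print("corners z92",np.round(C,4),np.mean(C,0))
C2=[onz(s,*cs(*p),.092) for p in((80,55),(347,55),(382,458),(62,458))]
print("side corners z92",np.round(C2,4),np.mean(C2,0))
print("far-edge yaw",np.degrees(np.arctan2(*(C[0]-C[1])[:2])), "side",np.degrees(np.arctan2(*(C2[1]-C2[2])[:2])))
d=L-R;print("yaw",np.degrees(np.arctan2(-d[0],d[1])),np.linalg.norm(d))
print("jar top",onz(t,*ct(488,313),.066),"tin",onz(t,*ct(617,293),.06))
print("jar side",onz(s,*cs(195,198),.066))
E
```

```text
bar L (array([ 0.4522635 , -0.09701734,  0.12467883]), np.float64(0.005632482176621231)) R (array([ 0.44864268, -0.20107675,  0.10352215]), np.float64(0.002018282183663066))
bar top z127 [ 0.44923365 -0.09678771  0.127     ] [ 0.44559148 -0.19574942  0.127     ] [ 0.44741256 -0.14626857  0.127     ]
bar side z127 [ 0.45501734 -0.09876892  0.127     ] [ 0.44928148 -0.21887888  0.127     ] [ 0.45214941 -0.1588239   0.127     ]
corners z92 [[ 0.5812 -0.0206  0.092 ]
 [ 0.5672 -0.2874  0.092 ]
 [ 0.4161 -0.2779  0.092 ]
 [ 0.4299 -0.0136  0.092 ]] [ 0.49859454 -0.14985576  0.092     ]
side corners z92 [[ 0.4338 -0.0135  0.092 ]
 [ 0.587  -0.0222  0.092 ]
 [ 0.5702 -0.288   0.092 ]
 [ 0.419  -0.279   0.092 ]] [ 0.50250116 -0.150656    0.092     ]
far-edge yaw 3.0053202456162142 side 3.6253782034356483
yaw -2.107753140463941 0.09902870950956638
jar top [ 0.48873093 -0.09388302  0.066     ] tin [ 0.50426948 -0.1995257   0.06      ]
jar side [ 0.4943058  -0.10150409  0.066     ]
```

```bash
python3 -m crank '[[17.8,-49.7,0,0,0,-5.08,0.6],[17.8,-49.7,0,0,0,-5.08,0.6],[17.8,-49.7,0,0,0,-5.08,0.6],[17.8,-49.7,0,0,0,-5.08,0.6],[17.8,-49.7,0,0,0,-5.08,0.6],[17.8,-49.7,0,0,0,-5.08,0.6],[17.8,-49.7,0,0,0,-5.08,0.6],[17.8,-49.7,0,0,0,-5.08,0.6],[17.8,-49.7,0,0,0,-5.08,0.6],[17.8,-49.7,0,0,0,-5.08,0.6],[17.8,-49.7,0,0,0,-5.08,0.6],[17.8,-49.7,0,0,0,-5.08,0.6],[17.8,-49.7,0,0,0,-5.08,0.6],[17.8,-49.7,0,0,0,-5.08,0.6],[17.8,-49.7,0,0,0,-5.08,0.6],[0,0,-40,0,0,0,0.6],[0,0,0,0,0,0,0.6]]' 60
python3 - <<'E'
from h import *
d=cam("side");save(d,"s1.png",(230,200,430,400),3);s=read_state();print(s["time_s"],s["position"],s["joint_pos"],s["orientation"].round(3).tolist())
E
```

```text
time_s: 2.22
position: [0.4487, -0.1478, 0.3607]
orientation: [[-0.057, -0.007, 0.998], [-0.998, 0.004, -0.057], [-0.004, -1.0, -0.008]]
ft_force: [0.4, -0.5, 0.1]
grip_width: 0.602
2.275 [ 0.44922298 -0.14760604  0.36297079] [-2.72191364e+01 -1.69080313e+01  1.14641247e+02  6.33872145e-03
  8.25212334e+01 -2.40073807e+01] [[-0.056, -0.004, 0.998], [-0.998, 0.002, -0.056], [-0.002, -1.0, -0.004]]
```

View pics/s1.png

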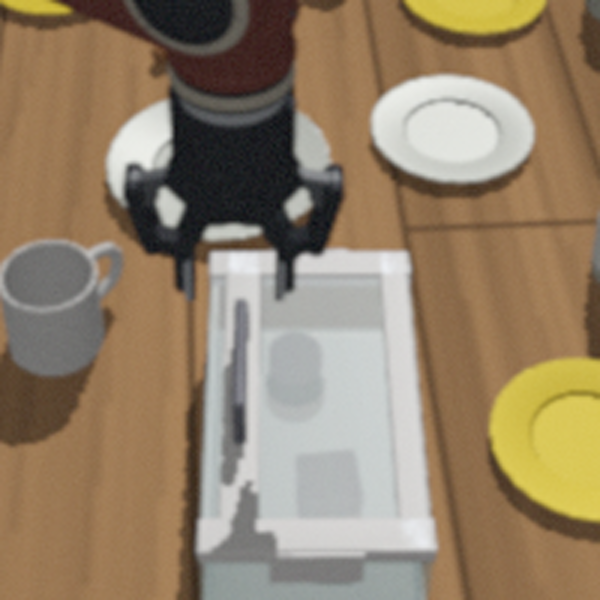

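The open fingers, at crop x 187 and 285, straddle the bar at x≈240, so I'll descend and grip.

```bash
python3 -m crank '[[0,0,-30,0,0,0,0.6],[0,0,-30,0,0,0,0.6],[0,0,-22,0,0,0,0.6],[0,0,0,0,0,0,0.3],[0,0,0,0,0,0,0],[0,0,0,0,0,0,0],[0,0,0,0,0,0,0],[0,0,0,0,0,0,0]]' 40
python3 - <<'E'
from h import *
s=read_state();p=s["position"];print(p)
# path: bar at q relative to q=0
import math
pts=[(-(125*math.cos(q))+47*math.sin(q),125*math.sin(q)+47*math.cos(q)) for q in np.linspace(0,1.7,18)]
for a,b in zip(pts,pts[1:]):
    dx=b[0]-a[0];print(np.round([dx*math.cos(math.radians(-3.2)),dx*math.sin(math.radians(-3.2)),b[1]-a[1]],1))
E
```

```text
time_s: 3.28
position: [0.4498, -0.1479, 0.2849]
orientation: [[-0.055, -0.001, 0.998], [-0.998, -0.001, -0.055], [0.001, -1.0, -0.001]]
ft_force: [-6.5, 1.3, 5.2]
grip_width: 0.097
[ 0.44975678 -0.14787302  0.28490291]
[ 5.3 -0.3 12.2]
[ 6.5 -0.4 11.7]
[ 7.6 -0.4 10.9]
[ 8.7 -0.5 10.1]
[ 9.7 -0.5  9.2]
[10.5 -0.6  8.2]
[11.3 -0.6  7.1]
[11.9 -0.7  5.9]
[12.5 -0.7  4.7]
[12.9 -0.7  3.4]
[13.2 -0.7  2.1]
[13.3 -0.7  0.8]
[13.3 -0.7 -0.5]
[13.2 -0.7 -1.8]
[12.9 -0.7 -3.2]
[12.6 -0.7 -4.4]
[12.1 -0.7 -5.7]
```

The grip width of 0.097 means the bar is held. Now I'll swing the lid to about 1.2 rad.

```bash
python3 -m crank '[[2.6,-0.2,6.2,0,0,0,0],[2.7,-0.2,6,0,0,0,0],[6.5,-0.4,11.7,0,0,0,0],[7.6,-0.4,10.9,0,0,0,0],[8.7,-0.5,10.1,0,0,0,0],[9.7,-0.5,9.2,0,0,0,0],[10.5,-0.6,8.2,0,0,0,0],[11.3,-0.6,7.1,0,0,0,0],[11.9,-0.7,5.9,0,0,0,0],[12.5,-0.7,4.7,0,0,0,0],[12.9,-0.7,3.4,0,0,0,0],[13.2,-0.7,2.1,0,0,0,0],[13.3,-0.7,0.8,0,0,0,0],[0,0,0,0,0,0,0]]'
python3 - <<'E'
import numpy as np
a=np.radians(-3.2)
q=np.linspace(1.2,1.85,8);t=np.radians(np.linspace(0,16,8))
x=-125*np.cos(q)+47*np.sin(q)+158*np.sin(t);z=125*np.sin(q)+47*np.cos(q)+158*np.cos(t)
for dx,dz in zip(np.diff(x),np.diff(z)):print(np.round([dx*np.cos(a),dx*np.sin(a),dz],1))
E
```

```text
time_s: 5.03
position: [0.5744, -0.1547, 0.3716]
orientation: [[-0.055, 0.004, 0.998], [-0.998, -0.001, -0.055], [0.001, -1.0, 0.004]]
ft_force: [-1.4, 1.6, 6.5]
grip_width: 0.095
[18.7 -1.  -0.6]
[18.6 -1.  -2. ]
[18.3 -1.  -3.3]
[18.  -1.  -4.7]
[17.6 -1.  -6. ]
[17.  -1.  -7.3]
[16.4 -0.9 -8.5]
```

```bash
python3 -m crank '[[18.7,-1,-0.6,0.13,2.28,0,0],[18.6,-1,-2,0.13,2.28,0,0],[18.3,-1,-3.3,0.13,2.28,0,0],[18,-1,-4.7,0.13,2.28,0,0],[17.6,-1,-6,0.13,2.28,0,0],[17,-1,-7.3,0.13,2.28,0,0],[16.4,-0.9,-8.5,0.13,2.28,0,0],[0,0,0,0,0,0,0],[0,0,0,0,0,0,0]]'
python3 - <<'E'
from h import *
d=cam("side");save(d,"s2.png",(230,120,430,400),2.1)
E
```

```text
time_s: 6.15
position: [0.6981, -0.1616, 0.3375]
orientation: [[-0.056, -0.272, 0.961], [-0.998, 0.015, -0.054], [-0.0, -0.962, -0.273]]
ft_force: [3.3, 0.9, 1.6]
grip_width: 0.095
```

View pics/s2.png

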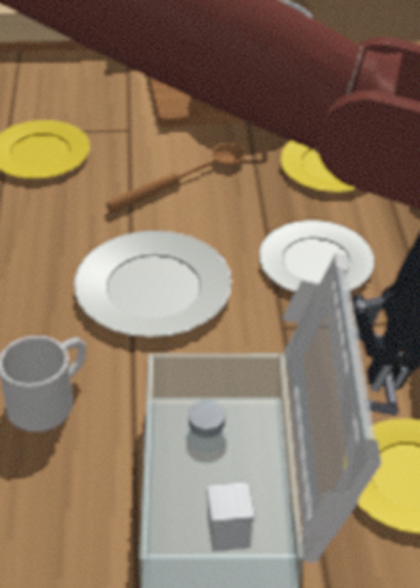

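The lid is tipped back past vertical with the bar still held. I'll open slightly and withdraw along the tool axis.

```bash
python3 -m crank '[[0,0,0,0,0,0,0.15],[0,0,0,0,0,0,0.28],[0,0,0,0,0,0,0.28],[0,0,0,0,0,0,0.28],[3,0,10,0,0,0,0.28],[4,0,15,0,0,0,0.28],[6,0,20,0,0,0,0.28],[6,0,20,0,0,0,0.28],[6,0,20,0,0,0,0.28],[0,0,20,0,0,0,0.28],[0,0,0,0,0,0,0.28]]'
python3 - <<'E'
from h import *
import pickle
d=cam("side");save(d,"s3.png",(230,120,430,400),2.1)
t=cam("top");pickle.dump(t,open("t1.pkl","wb"));pickle.dump(d,open("s1.pkl","wb"));save(t,"t3.png",(350,150,510,290),4)
E
```

```text
time_s: 7.58
position: [0.723, -0.1617, 0.4453]
orientation: [[-0.056, -0.27, 0.961], [-0.998, 0.014, -0.054], [0.001, -0.963, -0.271]]
ft_force: [0.1, -0.4, 0.1]
grip_width: 0.28
```

View pics/s3.png

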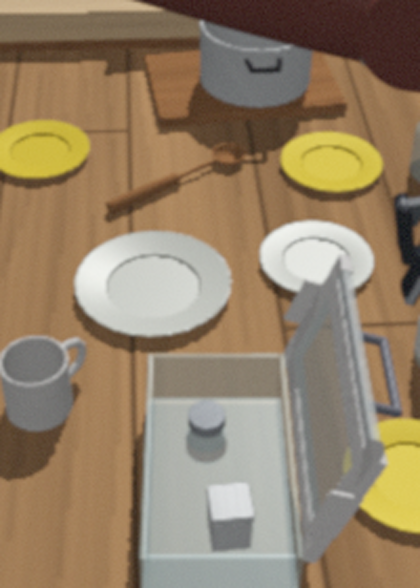

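View pics/t3.png

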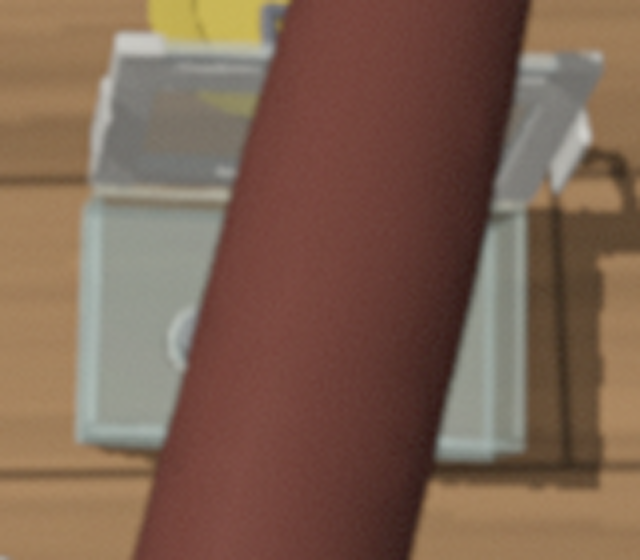

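The lid stays open with the hand clear of it. The cap is at side px ≈ (328.5,319), and I'll refine the jar position from that.

```bash
python3 -m crank '[[0,0,10,-0.29,-5.2,0,0.6],[0,0,10,-0.29,-5.2,0,0.88],[0,0,0,-0.29,-5.2,0,0.88],[-25,7,0,0,0,10,0.88],[-25,7,0,0,0,10,0.88],[-25,7,0,0,0,10,0.88],[-25,7,0,0,0,10,0.88],[-25,7,0,0,0,10,0.88],[-25,7,0,0,0,10,0.88],[-25,7,0,0,0,10,0.88],[-25,7,0,0,0,10,0.88],[-25,7,0,0,0,10,0.88],[0,0,0,0,0,0,0.88]]'
python3 - <<'E'
from h import *
import pickle
s=pickle.load(open("s1.pkl","rb"))
g=cv2.cvtColor(s["img"],cv2.COLOR_RGB2GRAY)[305:335,312:345]
print(g[::2,::2])
for p in ((328.5,318.5),(319.5,318.5),(337.5,318.5),(328.5,311.5),(328.5,326)):print(onz(s,*p,.066).round(4))
c=lambda u,v:(230+u/2.1,120+v/2.1)
print("rim corners z80: nearL,farL,farR",[onz(s,*c(*p),.08).round(4) for p in((141,555),(150,355),(283,355))])
print("tin top",onz(s,*c(230,501),.062))
st=read_state();print(st["position"],st["orientation"].round(3).tolist(),st["joint_pos"].round(1))
E
```

```text
time_s: 9.3
position: [0.4967, -0.0983, 0.4605]
orientation: [[0.998, -0.002, 0.057], [-0.057, -0.006, 0.998], [-0.001, -1.0, -0.006]]
ft_force: [-0.1, -0.4, 0.6]
grip_width: 0.876
[[129 128 128 128 126 129 129 125 127 130 127 129 126 127 126 124 128]
 [127 128 127 128 129 128 126 128 128 126 127 127 123 127 125 126 128]
 [155 153 154 154 154 154 155 153 151 153 158 157 158 155 154 153 157]
 [187 188 189 190 190 186 179 171 174 177 185 192 195 195 194 194 196]
 [178 177 177 178 175 168 170 173 175 177 174 179 181 185 183 185 187]
 [176 176 176 176 166 169 171 171 172 173 175 177 175 182 185 184 186]
 [178 177 177 176 163 168 170 171 171 172 170 176 173 183 184 185 184]
 [177 178 179 175 149 166 167 169 170 170 174 177 159 181 185 184 186]
 [174 178 178 174 112 151 168 168 169 174 176 160 122 181 183 186 184]
 [177 177 177 176 121  96 123 149 162 149 130  96 135 183 185 183 185]
 [178 174 177 174 129  87  85  91  92  87  83  91 161 183 182 185 184]
 [177 177 177 161 124 113 101  89  89  93 100 115 153 180 182 183 184]
 [177 178 178 155 122 123 122 121 121 123 124 125 133 172 185 184 184]
 [176 178 177 157 123 125 126 125 126 126 125 124 127 169 186 185 184]
 [174 176 178 161 127 124 121 122 127 127 125 126 128 173 184 183 185]]
[ 0.4939 -0.0986  0.066 ]
[ 0.4741 -0.0975  0.066 ]
[ 0.5138 -0.0998  0.066 ]
[ 0.4953 -0.0783  0.066 ]
[ 0.4925 -0.1198  0.066 ]
rim corners z80: nearL,farL,farR [array([ 0.4219, -0.2708,  0.08  ]), array([ 0.4367, -0.0189,  0.08  ]), array([ 0.5825, -0.0272,  0.08  ])]
tin top [ 0.50965784 -0.2033601   0.062     ]
[ 0.49672338 -0.09825723  0.4605405 ] [[0.998, -0.002, 0.057], [-0.057, -0.006, 0.998], [-0.001, -1.0, -0.006]] [ -19.5  -15.1  103.9   -0.3   91.2 -106.3]
```

```bash
python3 -m crank '[[-5,2,-30,0,0,0,0.88],[0,0,-40,0,0,0,0.88],[0,0,-40,0,0,0,0.88],[0,0,-40,0,0,0,0.88],[0,0,-30,0,0,0,0.88],[0,0,0,0,0,0,0.88]]'
python3 - <<'E'
from h import *
d=cam("side");save(d,"s4.png",(250,170,400,390),2.7);print(read_state()["position"])
E
```

```text
time_s: 10.05
position: [0.4919, -0.0964, 0.2779]
orientation: [[0.998, -0.008, 0.058], [-0.058, -0.004, 0.998], [-0.007, -1.0, -0.004]]
ft_force: [0.2, -0.4, -0.5]
grip_width: 0.878
[ 0.49275113 -0.09666497  0.28029802]
```

View pics/s4.png

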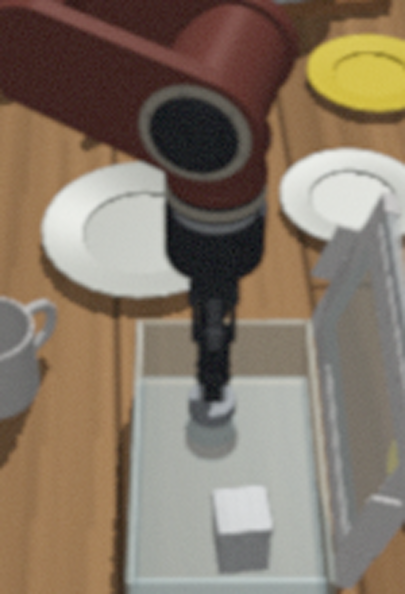

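The near finger, at crop (212,385), is lined up with the cap in x, and the hand is clear of both the tin and the lid. I'll go down the last 83 mm and grip.

```bash
python3 -m crank '[[0,0,-30,0,0,0,0.88],[0,0,-30,0,0,0,0.88],[0,0,-23,0,0,0,0.88],[0,0,0,0,0,0,0.7],[0,0,0,0,0,0,0.6],[0,0,0,0,0,0,0.45],[0,0,0,0,0,0,0.4],[0,0,0,0,0,0,0.4],[0,0,0,0,0,0,0.4]]' 30; python3 -m crank '[[0,0,5,0,0,0,0.4],[0,0,10,0,0,0,0.4],[0,0,15,0,0,0,0.4],[0,0,0,0,0,0,0.4]]'
```

```text
time_s: 11.22
position: [0.494, -0.0969, 0.2011]
orientation: [[0.998, 0.003, 0.056], [-0.056, -0.007, 0.998], [0.004, -1.0, -0.007]]
ft_force: [-0.4, 1.3, 5.8]
grip_width: 0.494
time_s: 11.72
position: [0.4936, -0.0969, 0.2308]
orientation: [[0.998, 0.003, 0.056], [-0.056, -0.008, 0.998], [0.004, -1.0, -0.008]]
ft_force: [0.9, 0.1, -1.9]
grip_width: 0.494
```

```bash
python3 -m crank '[[0,0,20,0,0,0,0.4],[0,0,30,0,0,0,0.4],[0,0,40,0,0,0,0.4],[0,10,30,0,0,0,0.4],[0,25,10,0,0,0,0.4],[0,35,0,0,0,0,0.4],[15,40,0,0,0,0,0.4],[25,40,0,0,0,0,0.4],[30,40,0,0,0,0,0.4],[30,40,0,0,0,0,0.4],[30,35,0,0,0,0,0.4],[20,25,0,0,0,0,0.4],[10,15,-30,0,0,0,0.4],[3,5,-40,0,0,0,0.4],[0,0,-20,0,0,0,0.4],[0,0,0,0,0,0,0.4],[0,0,0,0,0,0,0.4]]'
python3 - <<'E'
from h import *
import pickle
d=cam("side");save(d,"s5.png",(280,100,460,320),2.7);s=read_state();print(s["position"],s["orientation"].round(3).tolist())
g=pickle.load(open("side0.pkl","rb"))
hsv=cv2.cvtColor(g["img"],cv2.COLOR_RGB2HSV);m=((hsv[...,1]<45)&(hsv[...,2]>120)).astype(np.uint8)[215:268,348:415].copy()
c=max(cv2.findContours(m,0,1)[0],key=cv2.contourArea);e=cv2.fitEllipse(cv2.convexHull(c));print(e,onz(g,e[0][0]+348,e[0][1]+215,.012))
E
```

```text
time_s: 13.85
position: [0.6563, 0.2131, 0.2705]
orientation: [[0.998, 0.002, 0.056], [-0.056, -0.006, 0.998], [0.002, -1.0, -0.006]]
ft_force: [-0.1, 0.2, -2.1]
grip_width: 0.491
[0.65648353 0.21317833 0.27108739] [[0.998, 0.003, 0.056], [-0.056, -0.006, 0.998], [0.003, -1.0, -0.005]]
((32.23647689819336, 27.494831085205078), (35.75441360473633, 54.7835807800293), 95.98908233642578) [0.65907767 0.21221156 0.012     ]
```

View pics/s5.png

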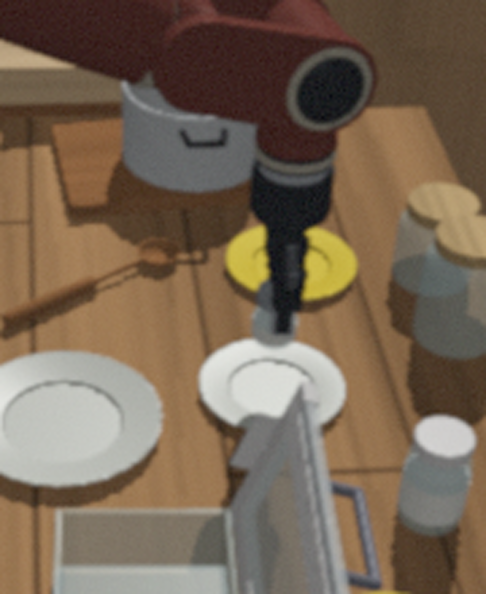

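Both views put the plate at about (0.658,0.213). The jar at crop (273,320) looks a little left of the finger at (286,320), so I'll check it against the projection.

```bash
python3 - <<'E'
from h import *
d=cam("side");c=lambda u,v:(280+u/2.7,100+v/2.7);q=lambda p:((p-[280,100])*2.7).round(0)
for p in((.6565,.213,.076),(.6565,.213,.13),(.6345,.213,.1),(.6785,.213,.1),(.6565,.188,.105)):print(p,q(proj(d,p)))
E
```

```text
(0.6565, 0.213, 0.076) [273. 336.]
(0.6565, 0.213, 0.13) [277. 292.]
(0.6345, 0.213, 0.1) [253. 317.]
(0.6785, 0.213, 0.1) [297. 316.]
(0.6565, 0.188, 0.105) [279. 328.]
```

The projected jar edges, 253 to 297, match the picture, so I'll lower it.

```bash
python3 -m crank '[[1,0,-20,0,0,0,0.4],[0,0,-20,0,0,0,0.4],[0,0,-15,0,0,0,0.4],[0,0,-8,0,0,0,0.4],[0,0,0,0,0,0,0.4],[0,0,0,0,0,0,0.4]]';python3 -m crank '[[0,0,-2,0,0,0,0.4],[0,0,-2,0,0,0,0.4],[0,0,0,0,0,0,0.4]]';python3 -m crank '[[0,0,-1,0,0,0,0.4],[0,0,-1,0,0,0,0.4],[0,0,0,0,0,0,0.4]]'
```

```text
time_s: 14.7
position: [0.6572, 0.2135, 0.2064]
orientation: [[0.998, 0.001, 0.056], [-0.056, -0.006, 0.998], [0.001, -1.0, -0.006]]
ft_force: [0.8, 0.3, -1.6]
grip_width: 0.492
time_s: 15.08
position: [0.6567, 0.2133, 0.2015]
orientation: [[0.998, -0.001, 0.056], [-0.056, -0.006, 0.998], [-0.001, -1.0, -0.006]]
ft_force: [-0.1, -0.1, -1.9]
grip_width: 0.495
time_s: 15.45
position: [0.6569, 0.2134, 0.2002]
orientation: [[0.998, -0.001, 0.056], [-0.056, -0.006, 0.998], [-0.0, -1.0, -0.006]]
ft_force: [-1.7, -0.9, 3.1]
grip_width: 0.489
```

The vertical force went from -1.9 to +3.1 N, so the jar is touching the plate. I'll release it and retreat upward.

```bash
python3 -m crank '[[0,0,0,0,0,0,0.52],[0,0,0,0,0,0,0.58],[0,0,0,0,0,0,0.7],[0,0,0,0,0,0,0.85],[0,0,0,0,0,0,0.85],[0,0,15,0,0,0,0.85],[0,0,30,0,0,0,0.85],[0,0,40,0,0,0,0.85],[0,0,50,0,0,0,0.85],[0,0,50,0,0,0,0.85],[0,50,20,0,0,0,0.85],[0,50,0,0,0,0,0.85],[0,0,0,0,0,0,0.85]]'
python3 - <<'E'
from h import *
d=cam("side");save(d,"s6.png",(270,150,450,400),2.4)
for r in((.6345,.213),(.6785,.213)):print(((proj(d,(*r,.065))-[270,150])*2.4).round())
E
```

```text
time_s: 17.08
position: [0.656, 0.3164, 0.4063]
orientation: [[0.999, 0.001, 0.052], [-0.052, -0.005, 0.999], [0.001, -1.0, -0.005]]
ft_force: [-0.7, -1.1, -0.4]
grip_width: 0.851
[247. 187.]
[285. 185.]
```

View pics/s6.png

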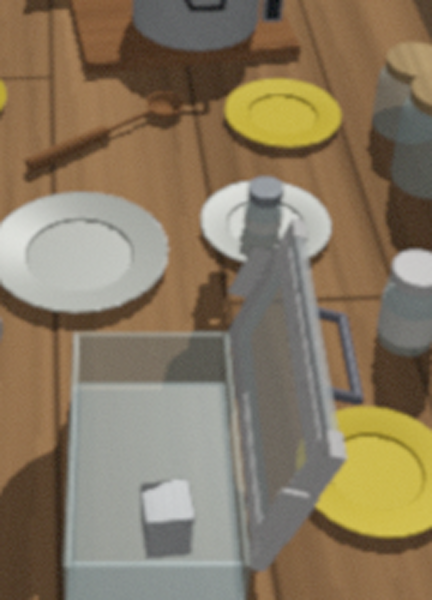

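The jar stands upright in the middle of the small plate, with its cap at crop (266,188) where I predicted it. The lid is open, the tin is standing in the container, and the arm is clear.

```bash
python3 -c "from h import *;print(hand_in())"
```

```text
the job is handed in; nothing more can be done
None
```

I swung the lid open to about 1.85 rad and let go, then lifted the jar out and set it on the smaller white plate, the farther one at about (0.658, 0.213). The job was handed in at about 17 s of the 64 s allowed; `hand_in` gave no verdict.

- **Placing:** at touchdown the vertical force went from -1.9 to +3.1 N, and then I let go of the jar. It stands upright where I expected it, within about 2 mm of the plate's measured centre.
- **Last picture:** it shows the lid still open on its own, the tin upright in the container, and the gripper well clear of everything.
- **Disagreements:** no check failed. The two cameras differed by about 3 mm on the plate and 5 mm on the jar, so I used averages. I did not measure the jar's position again from the top camera after placing it.

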